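# Load the grill press and hold it shut

## Robot

A 6-joint arm with a two-finger parallel gripper is mounted at the origin on a cart in front of the work surface, level with it; the furniture and walls round the work are solid. World frame = base frame: x ahead of the robot, y to its left, z up, the work surface at z = 0. Lengths are in mm, angles in rad, forces in N, time in s.
With the tool pointing down it reaches from about 400 to 925 mm from the base axis. Payload 12.5 kg.
Tool frame: the origin (TCP) lies midway between the tips of the shut fingers; the grasp point (between the pads) lies manip.grip_depth behind it (manip.grip_depth is the distance from the TCP to the grasp point, in mm); z points along the fingers, y is the line along which they close (so a half turn about z gives the same grasp; the last joint's range is limited). The gripper opens to 95 mm and grips with 3 to 60 N. Pads are 20 mm wide; open, the fingers measure 119 mm over their backs; the gripper's body (75 mm by 180 mm) begins 59 mm behind the grasp point.
Start: joints at [1.071, 0.491, 1.559, -0, 1.092, -0.106], TCP at [239.798, 577.186, 214.661] pointing down, gripper open.
Joint ranges: [-3.1, 3.1], [-0.84, 2.19], [0.05, 2.79], [-1.13, 4.28], [0.06, 2.93], [-2.69, 2.69]. Speed limits (rad/s): [2.22, 2.22, 2.79, 3.14, 3.14, 3.14].

## Interface

Orientations are given as a rotation vector (axis times angle).
In Python, from workcell import manip, snapshot, calibration, finder gives the robot as it stands.
- The arm moves only by the tool play_rows, never from a script. Its argument "motion" is text: rows parted by semicolons, each of 7 numbers parted by spaces: the shift along the tool's x, y, z scaled (see below), then the turn, a rotation vector about the tool's x, y, z scaled (see below), then the opening, from 0 (shut) to 1 (fully open). In form: dx dy dz ax ay az hand; .... A call has 1 to 10 rows; each row is the pose to reach, as a shift and turn from the pose commanded when the call began, along the tool's axes at that moment; what a row does not reach only later rows make up. The controller multiplies each number of a shift by 400 mm and each number of a turn by pi/4 rad. A row lasts 1/12 s, in which the tool goes at most 41.7 mm and 7.16 degrees, less where a joint would pass 70% of its speed; a pose out of reach is approached as far as the arm can. A call with a number of a shift or a turn outside -1 to 1 is refused whole. A call with a gripper value outside its range is refused whole. The fingers move at their own pace and stop on an object; "squeeze" is the grip in N (left out, the last holds). Time passes only in rows, so rows that repeat a pose let the fingers close. It gives the time, the measured TCP pose, the force, the opening and the grip force at its end, in the units of the state.
- manip.sense(): the state, without advancing time (a new reading comes with each control period).
- snapshot(name): name is "side" or "top"; returns (picture, depth): 420x560x3 uint8, red, green, blue; 420x560 float32, mm along the optical axis (not along the pixel's ray), 0 where there is no reading.
- calibration(name): a dict with "intrinsics" (3x3 intrinsics, pixels), "k1" (the pictures are not rectified: a ray, as slopes to the right and down, at radius r is drawn at 1 + k1 r^2 times it, then the intrinsics apply), "position" and "rotation" of the camera in the world. Camera axes: x right, y down, z forward; pixel columns grow to the right and rows downward; lengths in mm; the calibration is good to about 2 mm. A picture is of the moment at which its call begins. calibration takes no time and is no camera call.
- manip.finish_job(): hands the job in; it is judged then, once.
Trained networks look in the newest picture that a camera, given by its name, has taken for a name from the list of things; names that differ only in an ending like _2 or _b are one class to them, and where a whole thing is asked for, a point or a joint stands for the part that bears it (a point fixed in the world has none). Each returns a list of dicts, best first, with "conf" (0 to 1); they miss things now and then, are a little off and sometimes report something else, mostly with a low value. They report only what shows in the picture. A call takes as long as a camera call.
- finder.cut_out(camera, thing): "pixels" (420x560 bool, what is visible of it) and "bbox" ([left, top, right, bottom] in pixels, round what is visible of it).
The state is a dict: "time": time; "qpos": joint angles; "qd": joint speeds; "effort": joint torques, N m; "tool_pos": TCP position; "eef_rot": TCP orientation; "contact_force": force on the tool from outside, world axes, zero at the start; "moment": the same for the moment, N m; "finger_gap": finger opening in mm; "grasp_force": force on a finger pad.
Only numpy, scipy, OpenCV 4.12 (cv2) and the standard library are available. Lean on these libraries where they do the work, as an engineer would, in place of code of your own. Each camera call takes 0.05 s, during which the arm holds its last target. There are 200 camera calls.

## Task

Slide the turner under the frozen potato cake on the grill tray, carry the cake on the blade to the open grill press and leave it lying centred on the press's two ledges, then lay the turner down flat, out of the press. Then take the press's top plate by its wooden handle, fit it over the two guide pins and push it down against its springs until it sits fully down on the cake, and finish while still holding it pressed down like that. Never touch the cake with the fingers, and leave the salt shaker, the pepper mill and the mug where they are.

Things in the scene. Friction and masses are not known exactly. Their poses are not given: they have to be found in the camera images.
- tray: Bare aluminium grill tray, fixed flat on the worktop: sheet 210 (its x) x 160 (its y) mm, 3 mm thick, no rims except the far edge at x = +102 mm, turned up to 14 mm height over the whole width. The cake, pushed along +x, stops against it (cake centre then at x = +47 mm). Origin: centre of its underside; z up.
- potato_cake: Round flat golden-brown potato cake, frozen hard, 110 mm across, 16 mm thick, 0.11 kg, lying on the tray. Underside flat to 42 mm from the centre, then bevelled upwards to 6 mm height at 53 mm, so a thin blade gets under once the cake is backed by the tray's turned-up edge. Origin: centre of its underside; z up.
- turner: Steel turner lying blade-down on the worktop, 0.12 kg. Flat blade 2 mm thick, 48 mm wide, from x = -50 to +45 mm, front edge slightly hollowed (V, 4 mm). A thin neck rises to a straight black handle parallel to the blade: x = -166 to -76, 15 mm wide (y), 37 to 55 mm above the blade's underside. Stands on its blade when let go. Origin: underside of the blade at its middle; x to the tip, z up.
- turner_grip (a point): Point in the middle of the turner's black handle, 46 mm above the blade's underside, 108 mm behind the blade's middle: grip here, closing across the turner's y.
- press_base: Bottom plate of the grill press, dark cast iron, fixed on rubber feet. Two ledges along its x, 120 mm long, each 30 to 56 mm to either side of the middle, tops at z = 34 mm. The channel between is 60 mm wide, open at both ends, floor at z = 20 mm: the turner's blade goes down into it, leaves the cake on the ledges and is drawn out along -x. Origin: centre, on the worktop; z up.
- pin_left (a point): Tip of the upright steel guide pin at the press's y = +75 mm, x = 0: 10 mm thick, tapered over its last 10 mm, tip 78 mm above the worktop. Round each pin is a coil spring with a washer, washer top 59 mm above the worktop when free. Both springs together push up with about 3.5 N at first and 0.7 N more per mm.
- pin_right (a point): Tip of the other guide pin, at the press's y = -75 mm, x = 0; the same.
- press_top: Top plate of the press, dark iron, about 0.36 kg, lying underside down on the worktop: 120 (x) x 112 (y) x 12 mm, with a 10 mm thick ear on each side having a 13 mm through hole at y = +75 and y = -75 mm, x = 0, for the pins; either way round fits. Let go on the pins it floats about 9 mm above the cake; pressed shut its underside is 50 mm above the worktop. Origin: centre of its underside; z up.
- press_handle (a point): Middle of the top plate's wooden handle bar, 54 mm above its underside; the bar is 104 mm long (plate's x), 22 mm wide (y), 24 mm high. Grip across y.
- salt_shaker: Bystander: glass salt shaker, 44 mm across, 90 mm tall. Origin: centre of its foot.
- pepper_mill: Bystander: wooden pepper mill, 58 mm across, 170 mm tall. Origin: centre of its foot.
- mug_right: Bystander: white mug, 100 mm tall, standing at the right. Origin: centre of its foot.

How it is judged (in metres and radians):
On the way, in this order (a step that is already met when the one before it is completed fails the run):
1. the potato cake is lifted clear of the tray on the turner's blade (height (world z) of potato_cake above 0.03 m and contact force between turner and potato_cake above 0.2 N and contact force between potato_cake and tray below 0.02 N), for 0.2 s.
2. the cake lies on the press's ledges, the turner drawn out from under it and the top plate not yet over it (horizontal distance between potato_cake and press_base below 0.015 m and z of potato_cake in the frame of press_base between 0.031 and 0.037 m and contact force between turner and potato_cake below 0.02 N and horizontal distance between turner and potato_cake above 0.09 m and horizontal distance between press_top and press_base above 0.1 m), for 0.2 s.
At the end, for the whole second after the job is handed in: Cake flat on the ledges, within 15 mm of the middle; top plate level over both pins (4 mm, 0.06 rad), down to within 1.7 mm of the cake, held there against the springs (over 6 N between top and base); turner flat on the worktop or tray, let go, clear of the press (horizontal distance between potato_cake and press_base below 0.015 m and z of potato_cake in the frame of press_base between 0.031 and 0.037 m and horizontal distance between press_top and press_base below 0.004 m and angle between the x axis of press_top and the x axis of press_base, either way round below 0.06 rad and angle between press_top's own z axis and vertical below 0.05 rad and z of press_top in the frame of press_base below 0.0517 m and contact force between press_top and press_base above 6 N and contact force between the fingers and press_top above 1 N and contact force between the fingers and turner below 0.05 N and contact force between turner and press_base below 0.05 N and height (world z) of turner below 0.012 m and angle between turner's own z axis and vertical below 0.1 rad and linear speed of press_top below 0.02 m/s); the arm keeps its last pose, push and grip.
It fails at once if the fingers touch the potato cake (contact force between the fingers and potato_cake above 0.3 N).
It fails at once if the salt shaker, the pepper mill or the mug is shifted by more than 20 mm (distance of any of salt_shaker, pepper_mill, mug_right from where it was at the start of the episode above 0.02 m).
It also fails if it takes over 72 s, if anything falls off the work surface, if the arm or the gripper's body presses on something with over 40 N, if the wrist force passes 120 N, or if a joint passes its speed limit or range.

## Working session

There is one attempt and no reset: what is moved stays moved. The work goes in short steps, Python scripts to look and compute and a tool call to move; the robot and the scene stay as the last step left them, time stands still between calls to the robot, and variables do not carry over. Pictures are saved under pics/ and viewed, at most 11 in all, crops included, and the job is handed in when it is done.

Besides the shell and the picture viewer there is one more tool, called after "Call:" by a JSON object that holds its "method" and its "body", one argument or row to a line. play_rows: Moves the arm, as the interface text tells. Its arguments: {"type":"object","properties":{"motion":{"type":"string"},"squeeze":{"type":"number"}},"required":["motion"]}

```bash
mkdir -p pics
cat > h.py <<'E'
import numpy as np,cv2
from workcell import manip,snapshot,calibration,finder
from scipy.spatial.transform import Rotation as R
def pts(cam,depth,mask):
    c=calibration(cam);K=np.array(c["intrinsics"]);v,u=np.nonzero(mask&(depth>0))
    xd=(u-K[0,2])/K[0,0];yd=(v-K[1,2])/K[1,1]
    x,y=xd.copy(),yd.copy()
    for _ in range(20):
        s=1+c["k1"]*(x*x+y*y);x,y=xd/s,yd/s
    d=depth[v,u];P=np.c_[x*d,y*d,d]
    r=np.array(c["rotation"])
    r=r if r.shape==(3,3) else R.from_rotvec(r).as_matrix()
    return P@r.T+np.array(c["position"]),u,v
E
python3 - <<'E'
from h import *
import pickle
print(manip.grip_depth,manip.sense())
D={}
for cam in("side","top"):
    im,d=snapshot(cam);D[cam]=(im,d);print(cam,calibration(cam))
    cv2.imwrite(f"pics/{cam}0.png",im[:,:,::-1])
    for t in["tray","potato_cake","turner","press_base","press_top","press_handle","salt_shaker","pepper_mill","mug_right"]:
        r=finder.cut_out(cam,t)
        if not r: print(cam,t,"none");continue
        m=r[0]["pixels"];D[cam,t]=m;P,_,_=pts(cam,d,m)
        print(cam,t,round(r[0]["conf"],2),r[0]["bbox"],len(P),np.percentile(P,[2,50,98],axis=0).round().tolist() if len(P) else"")
pickle.dump(D,open("d0.pkl","wb"))
E
```

```text
18.8 {'time': 0.0, 'qpos': array([ 1.07141042e+00,  4.91577900e-01,  1.55945445e+00, -2.64498161e-05,
        1.09168066e+00, -1.05595295e-01]), 'qd': array([ 0.00147668,  0.00081118, -0.00130086,  0.00069711,  0.00077224,
        0.00118212]), 'effort': array([ 6.72729038e-05, -6.12648869e+01, -2.58178246e+01,  6.91966899e-02,
        4.82625794e-02, -7.81088534e-05]), 'tool_pos': array([239.67313125, 576.95734259, 214.04862747]), 'eef_rot': array([-6.14496063e-01, -3.08059084e+00,  1.69076598e-03]), 'contact_force': array([ 0.41624954, -0.61539214,  0.92864821]), 'moment': array([0.01855493, 0.03616581, 0.05437223]), 'grasp_force': 0.0, 'finger_gap': 95.07160519044072}
side {'intrinsics': array([[383.32790597,   0.        , 283.43245402],
       [  0.        , 383.32790597, 213.9426807 ],
       [  0.        ,   0.        ,   1.        ]]), 'k1': -0.030165025470375022, 'position': array([-102.71862771, -251.21520542,  796.92137083]), 'rotation': array([-1.93398959,  1.48458676, -0.59614478])}
side tray 0.91 [147.7, 192.5, 235.5, 255.3] 2310 [[464.0, 112.0, 0.0], [548.0, 198.0, 3.0]
[... 1719 characters left out ...]
334.6, 234.9] 2121 [[555.0, -179.0, 13.0], [617.0, -104.0, 26.0], [681.0, -25.0, 61.0]]
top press_top 0.63 [360.5, 211.6, 419.2, 261.2] 1938 [[466.0, -411.0, 2.0], [525.0, -330.0, 12.0], [587.0, -264.0, 68.0]]
top press_handle 0.59 [357.2, 209.9, 417.1, 262.2] 1942 [[466.0, -411.0, 3.0], [526.0, -329.0, 12.0], [588.0, -263.0, 68.0]]
top salt_shaker 0.66 [238.9, 138.0, 255.4, 161.2] 219 [[765.0, 41.0, 12.0], [775.0, 57.0, 73.0], [796.0, 76.0, 91.0]]
top pepper_mill 0.68 [323.9, 124.1, 346.9, 155.6] 549 [[775.0, -215.0, 8.0], [787.0, -189.0, 120.0], [815.0, -168.0, 168.0]]
top mug_right 0.65 [350.9, 142.1, 397.8, 178.5] 1080 [[699.0, -356.0, 1.0], [743.0, -302.0, 42.0], [778.0, -253.0, 101.0]]
```

Run:
```python
from h import *
import pickle
D=pickle.load(open("d0.pkl","rb"))
a=D["top"][0][100:300,130:450,::-1]
cv2.imwrite("pics/a.png",cv2.resize(a,None,fx=2.5,fy=2.5,interpolation=cv2.INTER_CUBIC))
a=D["side"][0][120:330,130:450,::-1]
cv2.imwrite("pics/b.png",cv2.resize(a,None,fx=2.5,fy=2.5,interpolation=cv2.INTER_CUBIC))
# worktop plane fit per camera
for cam in("side","top"):
    im,d=D[cam];P,u,v=pts(cam,d,np.ones(d.shape,bool))
    m=(abs(P[:,2])<12)&(P[:,0]>400)&(P[:,0]<800)&(abs(P[:,1])<450)
    Q=P[m];c=np.linalg.lstsq(np.c_[Q[:,:2]-[600,0],np.ones(len(Q))],Q[:,2],rcond=None)[0];print(cam,c,len(Q))
    # rectangles per thing in height slices
    for t,lo,hi in[("tray",-3,30),("potato_cake",10,30),("turner",-4,8),("turner",40,70),("press_base",27,42),("press_base",50,90),("press_top",5,22),("press_top",55,80)]:
        P,u,v=pts(cam,d,D[cam,t]);q=P[(P[:,2]>lo)&(P[:,2]<hi)][:,:2].astype(np.float32)
        r=cv2.minAreaRect(q);print(cam,t,lo,len(q),np.round(r[0],1),np.round(r[1],1),round(r[2],1),"mean",q.mean(0).round(1))
```

```text
side [ 5.83022025e-04 -3.97929335e-04  7.83086205e-01] 27088
side tray -3 2309 [570.2 229.6] [233.2 165.5] 60.5 mean [555. 212.]
side potato_cake 10 786 [578. 252.] [103.8 107.2] 57.5 mean [574.3 249.6]
side turner -4 575 [ 453.5 -159.8] [146.4  60.3] 79.1 mean [ 457.3 -135. ]
side turner 40 299 [ 421.8 -241.7] [95.1 16.3] 71.8 mean [ 418.5 -244.1]
side press_base 27 763 [ 613.1 -106.8] [121.3 179.8] 26.7 mean [ 609.5 -107.2]
side press_base 50 99 [ 613.7 -107.4] [ 20. 173.] 25.2 mean [ 613.7 -109.2]
side press_top 5 1716 [ 523.7 -336.7] [122.6 175.3] 21.4 mean [ 514.7 -334.5]
side press_top 55 340 [ 523.2 -337.1] [102.1  21.7] 21.5 mean [ 518.8 -337.1]
top [ 1.63851680e-04 -5.17330247e-05  7.00198183e-01] 33556
top tray -3 2841 [569.6 226.7] [215.1 159.4] 61.8 mean [562.4 213.3]
top potato_cake 10 1086 [582.1 254.8] [105.2 103.8] 45.4 mean [581.6 253.6]
top turner -4 628 [ 445.1 -173.8] [189.6  51.7] 70.3 mean [ 459.5 -135.7]
top turner 40 200 [ 425.3 -239. ] [95.6 15.5] 71.4 mean [ 424.2 -240.2]
top press_base 27 921 [ 617.1 -102.8] [120.7 185. ] 26.0 mean [ 616.1 -102.3]
top press_base 50 102 [ 617.4 -103.8] [ 22.9 171.8] 24.8 mean [ 616.9 -102.4]
top press_top 5 1517 [ 527.2 -335.9] [118.9 176.9] 22.0 mean [ 524.7 -332.3]
top press_top 55 319 [ 527.7 -334.5] [103.2  23.3] 22.7 mean [ 526.5 -333.5]
```

View pics/a.png

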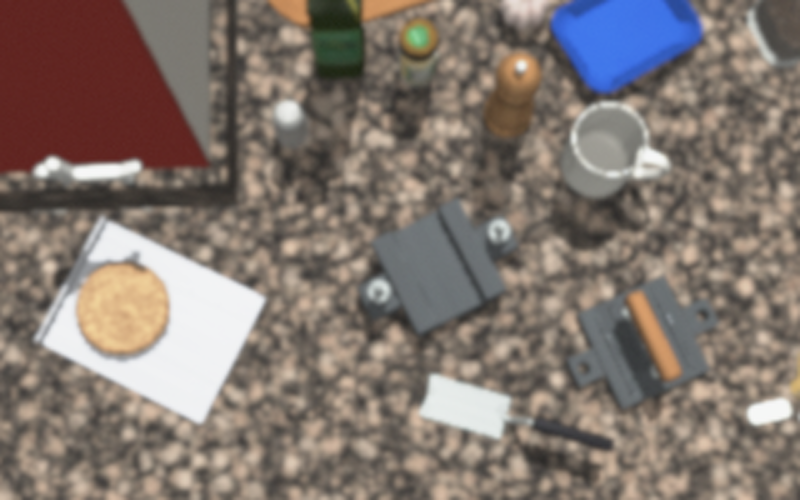

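View pics/b.png

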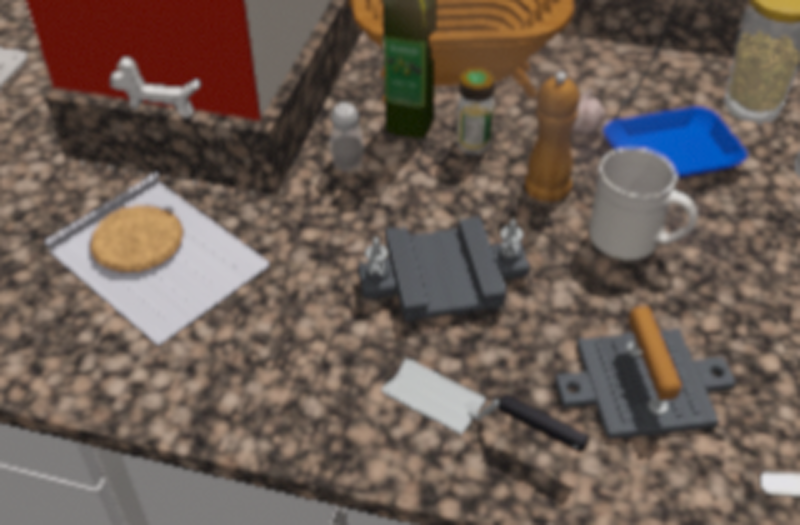

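The top view (crop 2.5×) shows the tray and cake at about (120,305), the press base at (440,268), the turner blade at (465,405) with its handle at (570,432), and the top plate at (645,340). The tray's turned-up edge is on the left, with the cake about 20 mm from it.

```bash
cat > plan.py <<'E'
import json,os,sys,numpy as np
from scipy.spatial.transform import Rotation as R
def rot(yaw,pitch=0):  # tool down, x at yaw (deg); pitch>0: tool x dips
    y=np.radians(yaw);c,s=np.cos(y),np.sin(y)
    return R.from_matrix(np.c_[[c,s,0],[s,-c,0],[0,0,-1]])*R.from_euler('y',-pitch,degrees=True)
def load():
    d=json.load(open("cmd.json"));return np.array(d["p"]),R.from_quat(d["q"])
def save(p,r): json.dump(dict(p=list(p),q=list(r.as_quat())),open("cmd.json","w"))
def call(wps):
    """wps: (x,y,z,yaw,pitch,hand,n); prints one call, keeps the commanded pose"""
    p0,r0=load();rows=[]
    for x,y,z,yaw,pi,h,n in wps:
        s=np.round(r0.inv().apply(np.array([x,y,z])-p0)/400,3)+0.
        a=np.round((r0.inv()*rot(yaw,pi)).as_rotvec()/(np.pi/4),3)+0.
        need=max(np.linalg.norm(s)*400/41.7,0)
        rows.append("%g %g %g %g %g %g %g x%d"%(*s,*a,h,n))
        if max(abs(s).max(),abs(a).max())>1: print("RANGE")
    save(p0+r0.apply(s*400),r0*R.from_rotvec(a*np.pi/4))
    print("; ".join(rows),"| rows",sum(w[-1] for w in wps))
E
python3 - <<'E'
from plan import *
save([239.798,577.186,214.661],R.from_rotvec([-0.614496,-3.08059,0.00169]))
call([(440,250,215,120,0,1,10)])
call([(460,-100,180,80,0,1,10)])
call([(423.5,-240.4,100,71.5,0,1,5),(423.5,-240.4,27.5,71.5,0,1,5)])
E
```

```text
-0.776 -0.563 0 -0.001 0 0.832 1 x10 | rows 10
-0.783 -0.394 0.088 0 0.001 0.889 1 x10 | rows 10
-0.362 -0.029 0.199 0 0 0.189 1 x5; -0.362 -0.029 0.381 0 0 0.189 1 x5 | rows 10
```

Call:
{"method": "play_rows", "body": {
  "motion": "-0.776 -0.563 0 -0.001 0 0.832 1; -0.776 -0.563 0 -0.001 0 0.832 1; -0.776 -0.563 0 -0.001 0 0.832 1; -0.776 -0.563 0 -0.001 0 0.832 1; -0.776 -0.563 0 -0.001 0 0.832 1; -0.776 -0.563 0 -0.001 0 0.832 1; -0.776 -0.563 0 -0.001 0 0.832 1; -0.776 -0.563 0 -0.001 0 0.832 1; -0.776 -0.563 0 -0.001 0 0.832 1; -0.776 -0.563 0 -0.001 0 0.832 1",
  "squeeze": 20
}}

```text
time: 1.83
tool_pos: [442.4, 246.1, 214.8]
eef_rot: [1.575, 2.717, 0.001]
contact_force: [0.4, 0.2, 0.1]
finger_gap: 95.1
grasp_force: 0.0
```

Call:
{"method": "play_rows", "body": {
  "motion": "-0.783 -0.394 0.088 0 0.001 0.889 1; -0.783 -0.394 0.088 0 0.001 0.889 1; -0.783 -0.394 0.088 0 0.001 0.889 1; -0.783 -0.394 0.088 0 0.001 0.889 1; -0.783 -0.394 0.088 0 0.001 0.889 1; -0.783 -0.394 0.088 0 0.001 0.889 1; -0.783 -0.394 0.088 0 0.001 0.889 1; -0.783 -0.394 0.088 0 0.001 0.889 1; -0.783 -0.394 0.088 0 0.001 0.889 1; -0.783 -0.394 0.088 0 0.001 0.889 1"
}}

```text
time: 2.67
tool_pos: [460.4, -103.1, 178.8]
eef_rot: [-2.41, -2.014, -0.002]
contact_force: [-0.4, 0.8, -0.7]
finger_gap: 95.2
grasp_force: 0.0
```

Call:
{"method": "play_rows", "body": {
  "motion": "-0.362 -0.029 0.199 0 0 0.189 1; -0.362 -0.029 0.199 0 0 0.189 1; -0.362 -0.029 0.199 0 0 0.189 1; -0.362 -0.029 0.199 0 0 0.189 1; -0.362 -0.029 0.199 0 0 0.189 1; -0.362 -0.029 0.381 0 0 0.189 1; -0.362 -0.029 0.381 0 0 0.189 1; -0.362 -0.029 0.381 0 0 0.189 1; -0.362 -0.029 0.381 0 0 0.189 1; -0.362 -0.029 0.381 0 0 0.189 1"
}}

```text
time: 3.5
tool_pos: [424.4, -239.9, 28.0]
eef_rot: [2.549, 1.836, 0.002]
contact_force: [-0.2, 0.3, -0.3]
finger_gap: 94.8
grasp_force: 0.0
```

Call:
{"method": "play_rows", "body": {
  "motion": "0 0 0 0 0 0 0; 0 0 0 0 0 0 0; 0 0 0 0 0 0 0; 0 0 0 0 0 0 0; 0 0 0 0 0 0 0; 0 0 0 0 0 0 0; 0 0 0 0 0 0 0; 0 0 0 0 0 0 0; 0 0 0 0 0 0 0; 0 0 0 0 0 0 0",
  "squeeze": 58
}}

```text
time: 4.33
tool_pos: [423.6, -240.3, 26.5]
eef_rot: [-2.549, -1.834, -0.002]
contact_force: [-0.5, -0.3, 0.6]
finger_gap: 33.6
grasp_force: 0.0
```

Run:
```python
from h import *
from plan import load
s=manip.sense();print(s,load()[0])
for cam in("side","top"):
    im,d=snapshot(cam);r=finder.cut_out(cam,"turner")
    if not r: print("none");continue
    P,_,_=pts(cam,d,r[0]["pixels"]);q=P[(P[:,2]>-6)&(P[:,2]<9)][:,:2].astype(np.float32)
    med=np.median(q,0);q=q[np.linalg.norm(q-med,axis=1)<75];rr=cv2.minAreaRect(q);print(cam,r[0]["conf"],len(q),rr,q.mean(0))
```

```text
{'time': 4.3333, 'qpos': array([-0.65248108,  0.59623527,  2.0612931 ,  0.00296901,  0.48477996,
       -0.33195235]), 'qd': array([ 1.84446432e-04, -3.13005536e-04, -3.05257829e-05,  4.67358697e-04,
       -6.34225230e-04,  7.84359766e-04]), 'effort': array([-7.56480404e-04, -5.36279118e+01, -1.14309248e+01,  3.28663155e-02,
        6.40704785e-02,  2.59688495e-04]), 'tool_pos': array([ 423.57376702, -240.25372351,   26.54677654]), 'eef_rot': array([-2.54900202e+00, -1.83449602e+00, -1.75371020e-03]), 'contact_force': array([-0.5370529 , -0.28990972,  0.64578108]), 'moment': array([-0.10674655,  0.07784577,  0.02955288]), 'grasp_force': 0.0, 'finger_gap': 33.636971705412556} [ 423.53358697 -240.45630301   27.38447386]
none
none
```

Call:
{"method": "play_rows", "body": {
  "motion": "0 0 0 0 0 0 0; 0 0 0 0 0 0 0; 0 0 0 0 0 0 0; 0 0 0 0 0 0 0; 0 0 0 0 0 0 0; 0 0 0 0 0 0 0"
}}

```text
time: 5.03
tool_pos: [423.6, -240.2, 26.6]
eef_rot: [-2.549, -1.835, -0.002]
contact_force: [0.4, 0.4, -0.5]
finger_gap: 14.7
grasp_force: 58.0
```

```bash
cat > look.py <<'E'
from h import *
def blade(cam,name=None):
    s=manip.sense();im,d=snapshot(cam)
    if name: cv2.imwrite(f"pics/{name}.png",im[:,:,::-1])
    r=finder.cut_out(cam,"turner")
    if r:
        P,_,_=pts(cam,d,r[0]["pixels"]);return P,r[0]["conf"],im,d
    return None,0,im,d
E
python3 - <<'E'
from look import *
for cam in("side","top"):
    P,c,im,d=blade(cam)
    cv2.imwrite(f"pics/c_{cam}.png",cv2.resize(im[180:330,230:430,::-1],None,fx=3,fy=3))
    if P is None: print("none");continue
    q=P[(P[:,2]>-6)&(P[:,2]<9)][:,:2].astype(np.float32)
    rr=cv2.minAreaRect(q);print(cam,c,len(q),rr,q.mean(0))
E
```

```text
side 0.97 488 ((457.93865966796875, -131.97256469726562), (88.7278823852539, 49.12663269042969), 70.8714599609375) [ 457.93027 -129.19414]
top 0.36 246 ((548.3720092773438, -353.478759765625), (150.6814727783203, 118.16629791259766), 48.3857307434082) [ 545.5154  -363.08948]
```

View pics/c_side.png

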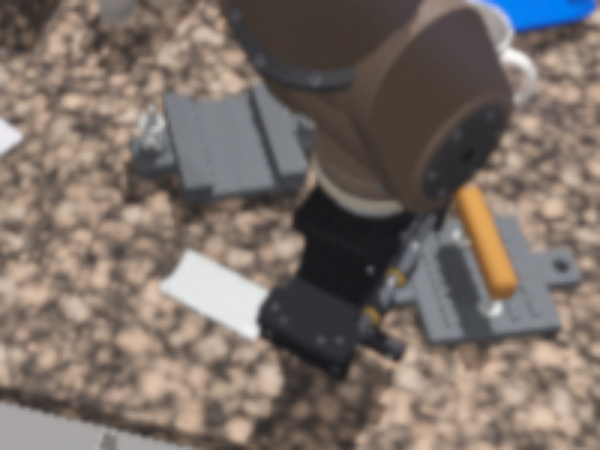

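The side view shows the fingers closed on the handle (about (310,300)) and the blade lying flat from (165,285) to (265,335). Next I locate the blade along the handle axis, using the stored clouds.

Run:
```python
from h import *
import pickle
D=pickle.load(open("d0.pkl","rb"));g=np.array([423.6,-240.3]);a=np.radians(71.5);u=np.array([np.cos(a),np.sin(a)]);w=np.array([u[1],-u[0]])
for cam in("side","top"):
    P,_,_=pts(cam,D[cam][1],D[cam,"turner"])
    s=(P[:,:2]-g)@u;t=(P[:,:2]-g)@w
    print(cam,np.percentile(s,[0,.5,1,2,98,99,99.5,100]).round(1))
    h=P[:,2]>40;print(" handle s",np.percentile(s[h],[1,3,97,99]).round(1),"t",np.percentile(t[h],[2,50,98]).round(1))
    b=(P[:,2]<9)&(s>60)&(abs(t)<40)
    for lo in range(60,170,20):
        m=b&(s>lo)&(s<lo+20);print("  ",lo,m.sum(),np.percentile(t[m],[3,50,97]).round(1) if m.sum()>5 else "")
    # ray-crossing refinement: edges of blade using colour brightness
```

```text
side [-49.4 -48.2 -46.5 -44.  155.1 156.3 157.5 159.8]
 handle s [-48.6 -46.5  37.9  41.9] t [-8.9 -4.9  4.6]
   60 95 [-25.1  -3.3  20.3]
   80 129 [-24.2  -1.5  20.6]
   100 125 [-23.7  -1.3  20.3]
   120 118 [-23.5  -1.   20.6]
   140 107 [-23.6   0.3  22.5]
   160 0 
top [-46.1 -44.  -41.6 -37.2 160.8 162.2 162.9 164.3]
 handle s [-45.6 -42.7  43.9  47. ] t [-6.5  0.5  8.6]
   60 80 [-21.6   0.2  22.6]
   80 122 [-21.7   1.3  23.8]
   100 125 [-22.5   0.4  23.3]
   120 129 [-23.9   0.2  24. ]
   140 129 [-23.4   0.3  25.4]
   160 25 [-22.8   3.8  22.9]
```

Run:
```python
from plan import *
call([(423.5,-240.4,100,71.5,0,0,3),(471.3,48.8,100,61.7,0,0,7)])
call([(471.3,48.8,100,61.7,0,0,2),(471.3,48.8,40,61.7,0,0,3),(471.3,48.8,33,61.7,0,0,3)])
```

```text
0 0 -0.182 0 0 0 0 x3; 0.724 -0.116 -0.181 0 0 0.218 0 x7 | rows 10
0 0 0 0 0 0 0 x2; 0 0 0.15 0 0 0 0 x3; 0 0 0.167 0 0 0 0 x3 | rows 8
```

Call:
{"method": "play_rows", "body": {
  "motion": "0 0 -0.182 0 0 0 0; 0 0 -0.182 0 0 0 0; 0 0 -0.182 0 0 0 0; 0.2 -0.03 -0.181 0 0 0.06 0; 0.3 -0.05 -0.181 0 0 0.1 0; 0.4 -0.065 -0.181 0 0 0.14 0; 0.5 -0.08 -0.181 0 0 0.17 0; 0.6 -0.1 -0.181 0 0 0.2 0; 0.68 -0.11 -0.181 0 0 0.218 0; 0.724 -0.116 -0.181 0 0 0.218 0"
}}

```text
time: 6.07
tool_pos: [470.9, 49.4, 99.1]
eef_rot: [-2.697, -1.608, -0.001]
contact_force: [1.5, -0.9, -1.7]
finger_gap: 15.4
grasp_force: 58.0
```

Call:
{"method": "play_rows", "body": {
  "motion": "0 0 0 0 0 0 0; 0 0 0 0 0 0 0; 0 0 0.08 0 0 0 0; 0 0 0.15 0 0 0 0; 0 0 0.15 0 0 0 0; 0 0 0.167 0 0 0 0; 0 0 0.167 0 0 0 0; 0 0 0.167 0 0 0 0"
}}

```text
time: 6.73
tool_pos: [471.7, 46.8, 33.4]
eef_rot: [-2.698, -1.609, -0.003]
contact_force: [0.4, 0.0, -1.5]
finger_gap: 14.6
grasp_force: 58.0
```

Run:
```python
from look import *
from plan import load
print(load()[0],manip.sense()["tool_pos"],manip.sense()["qpos"])
o=np.array([471.3,48.8]);a=np.radians(61.7);u=np.array([np.cos(a),np.sin(a)]);w=np.array([u[1],-u[0]])
for cam in("side","top"):
    P,c,im,d=blade(cam)
    cv2.imwrite(f"pics/d_{cam}.png",cv2.resize(im[170:300,120:320,::-1],None,fx=4,fy=4))
    for nm,Q,zl,zh in(("turner",P,-9,15),("cake",None,10,30)):
        if nm=="cake":
            r=finder.cut_out(cam,"potato_cake");Q=pts(cam,d,r[0]["pixels"])[0] if r else None
        if Q is None: print(cam,nm,None);continue
        Q=Q[(Q[:,2]>zl)&(Q[:,2]<zh)];s=(Q[:,:2]-o)@u;t=(Q[:,:2]-o)@w
        print(cam,nm,len(Q),"s",np.percentile(s,[1,50,99]).round(1),"t",np.percentile(t,[2,50,98]).round(1),"z",np.percentile(Q[:,2],[5,50,95]).round(1))
        if nm=="turner":print("   slope dz/ds",np.polyfit(s,Q[:,2],1).round(3))
```

```text
[471.48341096  48.88931819  33.07708944] [471.65760062  46.84138854  33.44098831] [-0.04132547  0.57247156  2.09030556  0.00309964  0.47757678  0.45126947]
side turner None
side cake 771 s [179.3 224.6 276.3] t [-51.8  -5.2  44.4] z [14.9 19.1 21.6]
top turner 164 s [133.  148.  161.8] t [-22.7   0.6  25.1] z [ 3.8  8.5 13.1]
   slope dz/ds [-0.028 12.673]
top cake 1094 s [183.4 231.7 281. ] t [-48.5  -0.7  48.2] z [14.  19.  23.6]
```

View pics/d_side.png

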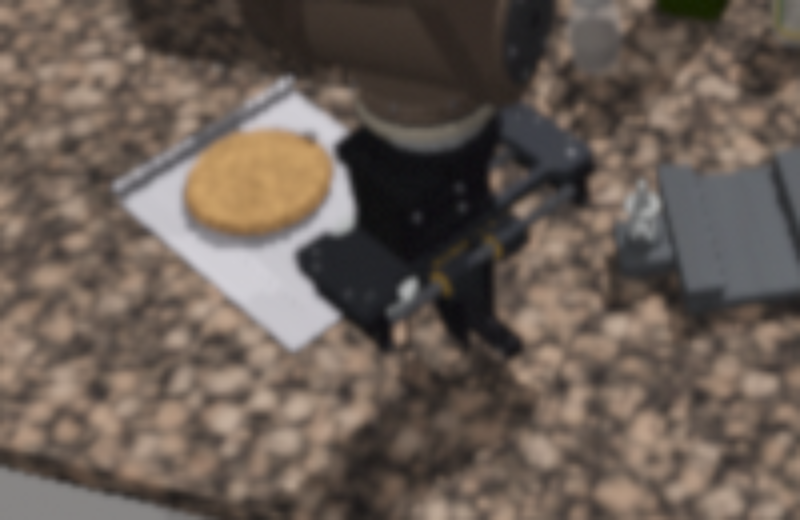

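Call:
{"method": "play_rows", "body": {
  "motion": "0 0 0.005 0 0 0 0; 0 0 0.008 0 0 0 0; 0 0 0.008 0 0 0 0"
}}

```text
time: 7.28
tool_pos: [471.3, 47.5, 29.3]
eef_rot: [-2.697, -1.61, -0.002]
contact_force: [0.2, 0.4, 1.5]
finger_gap: 14.8
grasp_force: 58.0
```

Call:
{"method": "play_rows", "body": {
  "motion": "0.02 0 0 0 0 0 0; 0.04 0 0 0 0 0 0; 0.05 0 0 0 0 0 0; 0.06 0 0 0 0 0 0; 0.07 0 0 0 0 0 0; 0.08 0 0 0 0 0 0; 0.09 0 0 0 0 0 0; 0.1 0 0 0 0 0 0"
}}

```text
time: 7.95
tool_pos: [490.3, 82.9, 29.6]
eef_rot: [-2.696, -1.61, -0.001]
contact_force: [-2.3, -3.8, 5.0]
finger_gap: 14.6
grasp_force: 58.0
```

Call:
{"method": "play_rows", "body": {
  "motion": "0.01 0 0 0 0 0 0; 0.02 0 0 0 0 0 0; 0.03 0 0 0 0 0 0; 0.04 0 0 0 0 0 0; 0.05 0 0 0 0 0 0"
}}

```text
time: 8.37
tool_pos: [499.8, 100.5, 29.6]
eef_rot: [-2.697, -1.61, -0.001]
contact_force: [-2.3, -4.7, 5.4]
finger_gap: 14.6
grasp_force: 58.0
```

Call:
{"method": "play_rows", "body": {
  "motion": "0.01 0 0 0 0 0 0; 0.02 0 0 0 0 0 0; 0.03 0 0 0 0 0 0; 0.04 0 0 0 0 0 0; 0.05 0 0 0 0 0 0"
}}

```text
time: 8.78
tool_pos: [509.2, 118.1, 29.6]
eef_rot: [-2.696, -1.61, -0.001]
contact_force: [-2.6, -5.5, 5.0]
finger_gap: 14.4
grasp_force: 58.0
```

```bash
cat > cakelook.py <<'E'
from look import *
import sys
tag,ox,oy,yaw=sys.argv[1],*map(float,sys.argv[2:5])
o=np.array([ox,oy]);a=np.radians(yaw);u=np.array([np.cos(a),np.sin(a)]);w=np.array([u[1],-u[0]])
for cam in("side","top"):
    im,d=snapshot(cam);cv2.imwrite(f"pics/{tag}_{cam}.png",im[:,:,::-1])
    for t,zl in(("potato_cake",8),("turner",-9)):
        r=finder.cut_out(cam,t)
        if not r: print(cam,t,None);continue
        Q=pts(cam,d,r[0]["pixels"])[0];Q=Q[(Q[:,2]>zl)&(Q[:,2]<250)]
        s=(Q[:,:2]-o)@u;tt=(Q[:,:2]-o)@w
        print(cam,t,round(r[0]["conf"],2),len(Q),"s",np.percentile(s,[1,50,99]).round(1),"t",np.percentile(tt,[2,50,98]).round(1),"z",np.percentile(Q[:,2],[5,50,95]).round(1))
        if t=="potato_cake":
            c=np.linalg.lstsq(np.c_[s-s.mean(),tt-tt.mean(),np.ones(len(s))],Q[:,2],rcond=None)[0];print("   slope s,t",c.round(3))
E
python3 cakelook.py e 471.3 48.8 61.7; cat cmd.json
```

```text
side potato_cake 0.68 365 s [111.6 259.9 293.3] t [-55.7 -16.3  26. ] z [17.2 20.1 23.2]
   slope s,t [-0.51   0.054 22.495]
side turner 0.5 115 s [ 28.8  54.9 171.3] t [-7.9 -1.1 11.1] z [ 4.3 55.9 58.8]
top potato_cake 0.94 747 s [219.7 259.6 297.6] t [-51.2  -1.3  48.2] z [15.  20.  24.9]
   slope s,t [-3.5000e-02 -1.0000e-03  1.9966e+01]
top turner None
{"p": [471.4834109637081, 48.8893181865212, 33.077089435434814], "q": [-0.85861045032803, -0.512628579096658, -2.7417770720606102e-05, 0.0001836548531672778]}
```

Call:
{"method": "play_rows", "body": {
  "motion": "0.01 0 0 0 0 0 0; 0.02 0 0 0 0 0 0; 0.03 0 0 0 0 0 0; 0.04 0 0 0 0 0 0; 0.05 0 0 0 0 0 0"
}}

```text
time: 9.5
tool_pos: [518.3, 135.2, 29.6]
eef_rot: [-2.697, -1.61, 0.001]
contact_force: [-3.3, -6.0, 5.6]
finger_gap: 14.5
grasp_force: 58.0
```

Call:
{"method": "play_rows", "body": {
  "motion": "0.01 0 0 0 0 0 0; 0.02 0 0 0 0 0 0; 0.03 0 0 0 0 0 0; 0.04 0 0 0 0 0 0; 0.05 0 0 0 0 0 0"
}}

```text
time: 9.92
tool_pos: [527.8, 152.8, 29.6]
eef_rot: [-2.697, -1.61, 0.0]
contact_force: [-2.3, -5.4, 3.7]
finger_gap: 14.7
grasp_force: 58.0
```

Call:
{"method": "play_rows", "body": {
  "motion": "0.01 0 0 0 0 0 0; 0.015 0 0 0 0 0 0; 0.02 0 0 0 0 0 0"
}}

```text
time: 10.17
tool_pos: [531.7, 159.9, 29.6]
eef_rot: [-2.697, -1.61, 0.0]
contact_force: [-2.4, -6.2, 5.5]
finger_gap: 14.4
grasp_force: 58.0
```

```bash
python3 cakelook.py f 471.3 48.8 61.7; python3 -c "
import cv2
a=cv2.imread('pics/f_top.png')[150:300,110:310];cv2.imwrite('pics/f.png',cv2.resize(a,None,fx=4,fy=4,interpolation=2))"
```

```text
side potato_cake 0.56 89 s [150.6 239.4 276.3] t [-81.4 -51.1   2.5] z [15.6 20.6 23.8]
   slope s,t [-0.488 -0.44  23.249]
side turner 0.41 106 s [ 75.5  96.1 138.4] t [-8.2 -2.  11.2] z [43.4 55.9 58.4]
top potato_cake 0.25 533 s [-83.  -58.3 -32.2] t [379.  390.1 418.6] z [ 14.3 122.5 160.1]
   slope s,t [  0.623   1.935 103.916]
top turner None
```

View pics/f.png

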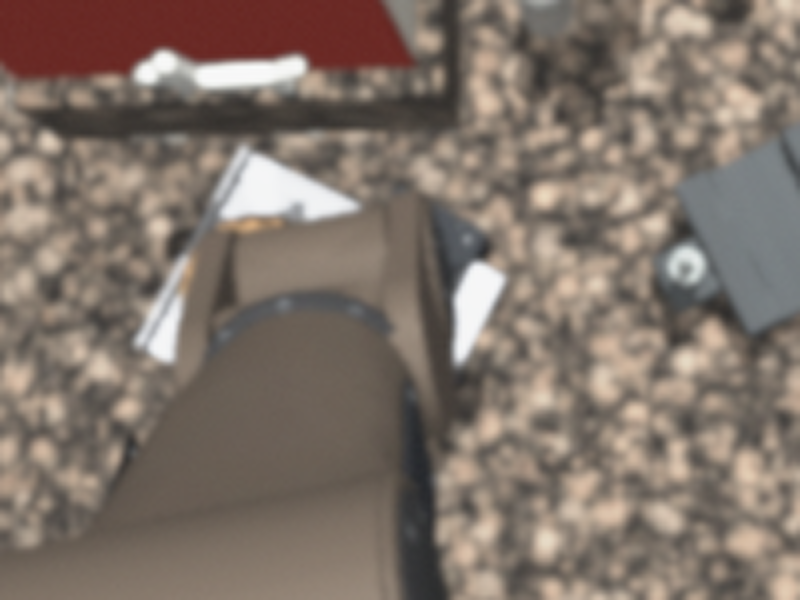

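The top view shows the arm hiding the cake. Only slivers of it show at (255,225) beside the turned-up edge, so I go by the forces and the commanded travel.

Call:
{"method": "play_rows", "body": {
  "motion": "0.004 0 0 0 0 0 0; 0.008 0 0 0 0 0 0; 0.01 0 0 0 0 0 0; 0.01 0 0 0 0 0 0"
}}

```text
time: 10.8
tool_pos: [533.9, 163.6, 29.6]
eef_rot: [-2.697, -1.61, -0.001]
contact_force: [-2.2, -3.9, 3.2]
finger_gap: 14.7
grasp_force: 58.0
```

Call:
{"method": "play_rows", "body": {
  "motion": "0 0 -0.01 0 0 0 0; 0 0 -0.025 0 0 0 0; 0 0 -0.045 0 0 0 0; 0 0 -0.07 0 0 0 0; 0 0 -0.1 0 0 0 0; 0 0 -0.13 0 0 0 0; 0 0 -0.16 0 0 0 0; 0 0 -0.18 0 0 0 0; 0 0 -0.18 0 0 0 0; 0 0 -0.18 0 0 0 0"
}}

```text
time: 11.63
tool_pos: [534.0, 163.6, 102.2]
eef_rot: [-2.697, -1.61, -0.003]
contact_force: [-0.7, 0.4, -2.7]
finger_gap: 14.9
grasp_force: 58.0
```

```bash
python3 cakelook.py g 471.3 48.8 61.7; python3 -c "
import cv2
a=cv2.imread('pics/g_side.png')[120:300,100:340];cv2.imwrite('pics/g.png',cv2.resize(a,None,fx=3.3,fy=3.3,interpolation=2))
from h import manip;print(manip.sense())"
```

```text
side potato_cake None
side turner 0.53 134 s [ 80.6 105.2 217. ] t [-8.4 -2.5 60. ] z [ 77.  127.9 131.4]
top potato_cake 0.4 2075 s [-135.3  -65.3    4.1] t [127.4 200.  268.7] z [16.7 26.7 41.4]
   slope s,t [3.0000e-03 6.0000e-03 2.8193e+01]
top turner None
{'time': 11.9333, 'qpos': array([0.17832334, 0.53998403, 1.83938276, 0.00191272, 0.76250423,
       0.67128086]), 'qd': array([-1.41395737e-03, -1.30693009e-03, -1.89061034e-03,  4.48446081e-05,
        1.07909475e-03,  4.55342487e-04]), 'effort': array([ 8.97701131e-03, -5.92150962e+01, -1.97436351e+01,  2.03004708e-01,
       -1.76173802e-01, -6.76826949e-04]), 'tool_pos': array([533.70437272, 163.52056277, 101.10392472]), 'eef_rot': array([-2.69628397e+00, -1.60974393e+00, -3.22856291e-04]), 'contact_force': array([ 0.53608507, -0.10340833, -3.05463298]), 'moment': array([-0.30900133,  0.1717408 , -0.00551965]), 'grasp_force': 57.996647357940674, 'finger_gap': 14.715144220302447}
```

View pics/g.png

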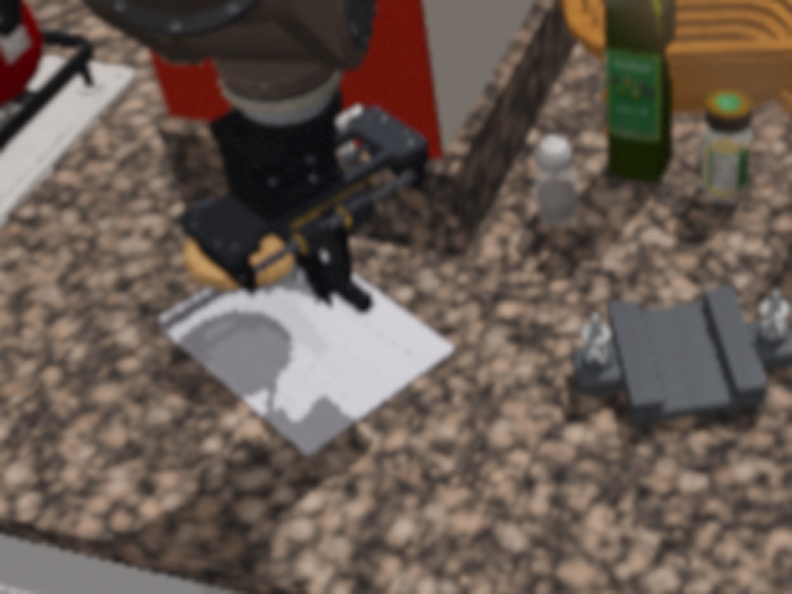

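The side view shows the cake riding on the blade at about (240,260), clear of the tray, with its shadow at (235,345).

```bash
cat >> plan.py <<'E'
def smooth(p1,yaw1,N,hand=0,pitch0=0,pitch1=0):
    p0,r0=load();y0=np.degrees(np.arctan2(*r0.apply([1,0,0])[[1,0]]));p1=np.array(p1,float)
    f=(1-np.cos(np.pi*np.arange(1,N+1)/N))/2
    dy=(yaw1-y0+180)%360-180
    for k in range(0,N,10):
        W=[(*(p0+(p1-p0)*g),y0+dy*g,pitch0+(pitch1-pitch0)*g,hand,1) for g in f[k:k+10]]
        if k+10>=N: W+=[W[-1]]*(10-len(W))
        call(W)
E
python3 - <<'E'
from plan import *
p,r=load();p=p+r.apply([132,0,-(-3.2+72)]);save(p,r);print(p)
smooth((510.6,-155.7,130),25.8,29)
E
```

```text
[534.11707822 165.06482436 101.9081543 ]
-0.002 0.001 0 0 0 0.002 0 x1; -0.009 0.004 -0.001 0 0 0.009 0 x1; -0.019 0.009 -0.002 0 0 0.021 0 x1; -0.034 0.015 -0.003 0 0 0.037 0 x1; -0.053 0.024 -0.005 0 0 0.057 0 x1; -0.075 0.034 -0.007 0 0 0.081 0 x1; -0.101 0.045 -0.01 0 0 0.109 0 x1; -0.129 0.058 -0.012 0 0 0.141 0 x1; -0.161 0.072 -0.015 0 0 0.175 0 x1; -0.195 0.087 -0.019 0 0 0.212 0 x1 | rows 10
-0.033 0.022 -0.003 0 0 0.039 0 x1; -0.067 0.045 -0.007 0 0 0.08 0 x1; -0.103 0.069 -0.011 0 0 0.122 0 x1; -0.139 0.093 -0.014 0 0 0.165 0 x1; -0.175 0.117 -0.018 0 0 0.208 0 x1; -0.211 0.141 -0.022 0 0 0.251 0 x1; -0.246 0.164 -0.026 0 0 0.293 0 x1; -0.281 0.187 -0.029 0 0 0.334 0 x1; -0.313 0.209 -0.033 0 0 0.373 0 x1; -0.344 0.23 -0.036 0 0 0.41 0 x1 | rows 10
-0.022 0.027 -0.003 0 0 0.035 0 x1; -0.041 0.052 -0.006 0 0 0.066 0 x1; -0.058 0.075 -0.008 0 0 0.094 0 x1; -0.073 0.094 -0.01 0 0 0.118 0 x1; -0.086 0.11 -0.012 0 0 0.138 0 x1; -0.096 0.123 -0.014 0 0 0.154 0 x1; -0.103 0.132 -0.015 0 0 0.166 0 x1; -0.107 0.137 -0.015 0 0 0.173 0 x1; -0.109 0.139 -0.015 0 0 0.175 0 x1; -0.109 0.139 -0.015 0 0 0.175 0 x1 | rows 10
```

Call:
{"method": "play_rows", "body": {
  "motion": "-0.002 0.001 0 0 0 0.002 0; -0.009 0.004 -0.001 0 0 0.009 0; -0.019 0.009 -0.002 0 0 0.021 0; -0.034 0.015 -0.003 0 0 0.037 0; -0.053 0.024 -0.005 0 0 0.057 0; -0.075 0.034 -0.007 0 0 0.081 0; -0.101 0.045 -0.01 0 0 0.109 0; -0.129 0.058 -0.012 0 0 0.141 0; -0.161 0.072 -0.015 0 0 0.175 0; -0.195 0.087 -0.019 0 0 0.212 0"
}}

```text
time: 12.77
tool_pos: [527.3, 76.9, 109.2]
eef_rot: [-2.823, -1.376, -0.002]
contact_force: [-0.2, -0.2, -1.5]
finger_gap: 14.7
grasp_force: 58.0
```

Call:
{"method": "play_rows", "body": {
  "motion": "-0.033 0.022 -0.003 0 0 0.039 0; -0.067 0.045 -0.007 0 0 0.08 0; -0.103 0.069 -0.011 0 0 0.122 0; -0.139 0.093 -0.014 0 0 0.165 0; -0.175 0.117 -0.018 0 0 0.208 0; -0.211 0.141 -0.022 0 0 0.251 0; -0.246 0.164 -0.026 0 0 0.293 0; -0.281 0.187 -0.029 0 0 0.334 0; -0.313 0.209 -0.033 0 0 0.373 0; -0.344 0.23 -0.036 0 0 0.41 0"
}}

```text
time: 13.6
tool_pos: [515.2, -88.6, 123.5]
eef_rot: [-3.008, -0.904, -0.002]
contact_force: [-0.6, 0.5, -3.2]
finger_gap: 14.5
grasp_force: 58.0
```

Call:
{"method": "play_rows", "body": {
  "motion": "-0.022 0.027 -0.003 0 0 0.035 0; -0.041 0.052 -0.006 0 0 0.066 0; -0.058 0.075 -0.008 0 0 0.094 0; -0.073 0.094 -0.01 0 0 0.118 0; -0.086 0.11 -0.012 0 0 0.138 0; -0.096 0.123 -0.014 0 0 0.154 0; -0.103 0.132 -0.015 0 0 0.166 0; -0.107 0.137 -0.015 0 0 0.173 0; -0.109 0.139 -0.015 0 0 0.175 0; -0.109 0.139 -0.015 0 0 0.175 0"
}}

```text
time: 14.43
tool_pos: [510.2, -157.1, 129.1]
eef_rot: [-3.061, -0.702, -0.001]
contact_force: [0.4, 0.3, -2.9]
finger_gap: 14.5
grasp_force: 58.0
```

```bash
python3 cakelook.py i 510.6 -155.7 25.8; python3 -c "
import cv2,numpy as np
a=cv2.imread('pics/i_side.png')[150:290,230:430];b=cv2.imread('pics/i_top.png')[120:260,230:430]
cv2.imwrite('pics/i.png',cv2.resize(np.hstack([a,b]),None,fx=2,fy=2,interpolation=2))
from h import manip;print(manip.sense()['tool_pos'])"
```

```text
side potato_cake 0.46 38 s [66.8 83.1 91. ] t [-32.6 -21.1 -11.4] z [120.  121.9 124.1]
   slope s,t [ 3.0000e-03 -4.5000e-02  1.2199e+02]
side turner 0.68 163 s [-51.  -25.7  70. ] t [-6.6  0.9 44.7] z [140.  155.8 159. ]
top potato_cake 0.77 914 s [ 76.7 126.3 166.3] t [-54.9 -16.3  35. ] z [116.2 120.4 124.8]
   slope s,t [-3.30000e-02  4.00000e-03  1.20423e+02]
top turner 0.56 213 s [320.7 330.4 350.2] t [-93.4 -76.2 -57.1] z [23.7 75.5 89.9]
[ 510.25958622 -156.93776297  129.14141937]
```

View pics/i.png

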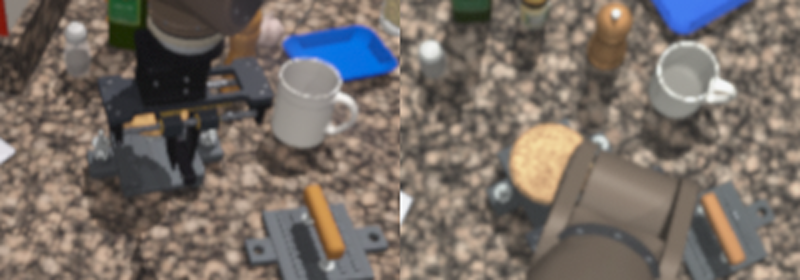

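The left half (side view) is mostly hidden by the gripper. In the right half (top view) the cake is at (548,160) over the press with its pins at (500,195) and (598,143). I fit a circle to the visible rim.

```bash
cat > circ.py <<'E'
from look import *
from scipy.optimize import least_squares
def circ(cam="top",R0=54.,off=None):
    im,d=snapshot(cam);r=finder.cut_out(cam,"potato_cake")
    m=r[0]["pixels"];P,u,v=pts(cam,d,m);z0=np.median(P[:,2])
    k=abs(P[:,2]-z0)<7;Q=P[k][:,:2];c=Q.mean(0)
    for _ in range(30):
        dq=Q-c;ang=np.arctan2(dq[:,1],dq[:,0]);rr=np.hypot(*dq.T);bins=((ang+np.pi)/(2*np.pi)*36).astype(int)%36
        E=[]
        for b in range(36):
            s=bins==b
            if s.sum()>3: E.append(Q[s][np.argmax(rr[s])])
        E=np.array(E);er=np.hypot(*(E-c).T);E=E[er>R0-6]   # keep rim, drop occluded cut
        if len(E)<6: c=c+(Q.mean(0)-c)*.1+(-3,-1.5);continue
        c=least_squares(lambda x:np.hypot(*(E-x).T)-R0,c,loss="soft_l1").x
    return c,z0,len(E),np.hypot(*(E-c).T).std()
E
python3 - <<'E'
from circ import *
import pickle
c=circ();print(c)
D=pickle.load(open("d0.pkl","rb"))
P,_,_=pts("top",D["top"][1],D["top","potato_cake"]);print("check initial top rect 582.1 254.8")
g=np.array([510.6,-155.7]);a=np.radians(25.8);print("rel grip",(c[0]-g)@[np.cos(a),np.sin(a)],(c[0]-g)@[np.sin(a),-np.cos(a)])
E
```

```text
(array([ 612.15526196, -100.61583262]), np.float64(120.41572142127961), 24, np.float64(1.4321459970232557))
check initial top rect 582.1 254.8
rel grip 115.40645140479849 -5.393301594145804
```

Call:
{"method": "play_rows", "body": {
  "motion": "0.006 0 0.01 0 0 0 0; 0.006 0 0.03 0 0 0 0; 0.006 0 0.055 0 0 0 0; 0.006 0 0.08 0 0 0 0; 0.006 0 0.105 0 0 0 0; 0.006 0 0.125 0 0 0 0; 0.006 0 0.14 0 0 0 0; 0.006 0 0.146 0 0 0 0; 0.006 0 0.15 0 0 0 0; 0.006 0 0.15 0 0 0 0"
}}

```text
time: 15.67
tool_pos: [512.4, -156.1, 69.0]
eef_rot: [-3.061, -0.701, -0.001]
contact_force: [0.0, 0.6, -2.2]
finger_gap: 14.8
grasp_force: 58.0
```

```bash
python3 - <<'E'
from circ import *
print(manip.sense()["tool_pos"],manip.sense()["contact_force"])
for _ in range(2):
    print(circ())
E
python3 cakelook.py j 510.6 -155.7 25.8
```

```text
[ 512.44281848 -156.07617118   68.98368173] [ 0.04987763  0.56624333 -2.24761727]
(array([615.09203343, -99.17467095]), np.float64(60.393167499657466), 24, np.float64(1.0884612097608892))
(array([615.3789175 , -99.53382646]), np.float64(61.00930754857154), 24, np.float64(0.9198035720722972))
side potato_cake None
side turner 0.71 146 s [-49.  -23.9  45.9] t [-6.4  0.6 14.1] z [84.8 96.8 99.1]
top potato_cake 0.55 869 s [ 78.8 129.6 169.1] t [-55.3 -15.4  40.9] z [55.5 60.7 65.2]
   slope s,t [-4.3000e-02 -5.0000e-03  6.0442e+01]
top turner None
```

Call:
{"method": "play_rows", "body": {
  "motion": "0 0 0.006 0 0 0 0; 0 0 0.013 0 0 0 0; 0 0 0.02 0 0 0 0; 0 0 0.026 0 0 0 0; 0 0 0.032 0 0 0 0; 0 0 0.037 0 0 0 0; 0 0 0.041 0 0 0 0; 0 0 0.041 0 0 0 0"
}}

```text
time: 16.83
tool_pos: [512.4, -156.0, 52.5]
eef_rot: [-3.061, -0.701, -0.001]
contact_force: [-0.1, -0.3, -1.9]
finger_gap: 14.4
grasp_force: 58.0
```

Run:
```python
from circ import *
print(manip.sense()["tool_pos"],manip.sense()["contact_force"],circ())
```

```text
[ 512.40228136 -156.01120455   52.47207966] [-0.13729938 -0.29269623 -1.86219725] (array([615.78941602, -99.60421824]), np.float64(49.692549647164014), 24, np.float64(1.2498884436006512))
```

Call:
{"method": "play_rows", "body": {
  "motion": "-0.008 0 0 0 0 0 0; -0.025 0 0 0 0 0 0; -0.05 0 0 0 0 0 0; -0.08 0 0 0 0 0 0; -0.11 0 0 0 0 0 0; -0.15 0 0 0 0 0 0; -0.2 0 0 0 0 0 0; -0.25 0 0 0 0 0 0; -0.3 0 0 0 0 0 0; -0.32 0 0 0 0 0 0"
}}

```text
time: 17.77
tool_pos: [394.5, -212.4, 52.7]
eef_rot: [-3.061, -0.699, 0.0]
contact_force: [-0.1, 0.0, -1.4]
finger_gap: 14.6
grasp_force: 58.0
```

Run:
```python
from circ import *
print(manip.sense()["tool_pos"],manip.sense()["contact_force"],circ(),circ("side"))
im,d=snapshot("top");cv2.imwrite("pics/k.png",cv2.resize(im[140:290,230:430,::-1],None,fx=4,fy=4,interpolation=2))
from plan import *
p,r=load();p=p+r.apply([2.4-128,0,76.4]);save(p,r);print(p)
call([(*p[:2]+[-5,-5],70,48,0,0,4),(*(423.5,-240.3),45,71.5,0,0,4),(423.5,-240.3,28.2,71.5,0,0,2)])
```

```text
[ 394.48586584 -212.38388735   52.74399666] [-0.06444083  0.03595174 -1.35998164] (array([615.39170622, -99.56150862]), np.float64(49.733668432057584), 36, np.float64(0.603852642256483)) (array([596.48659032, -82.96519032]), np.float64(49.944956985389524), 14, np.float64(2.8563895737772222))
[ 397.41363525 -210.3294615    53.39851223]
RANGE
RANGE
-0.017 0.006 -0.042 0 0 -0.493 0 x4; 0.026 0.096 0.021 0 0 -1.015 0 x4; 0.026 0.096 0.063 0 0 -1.015 0 x2 | rows 10
```

View pics/k.png

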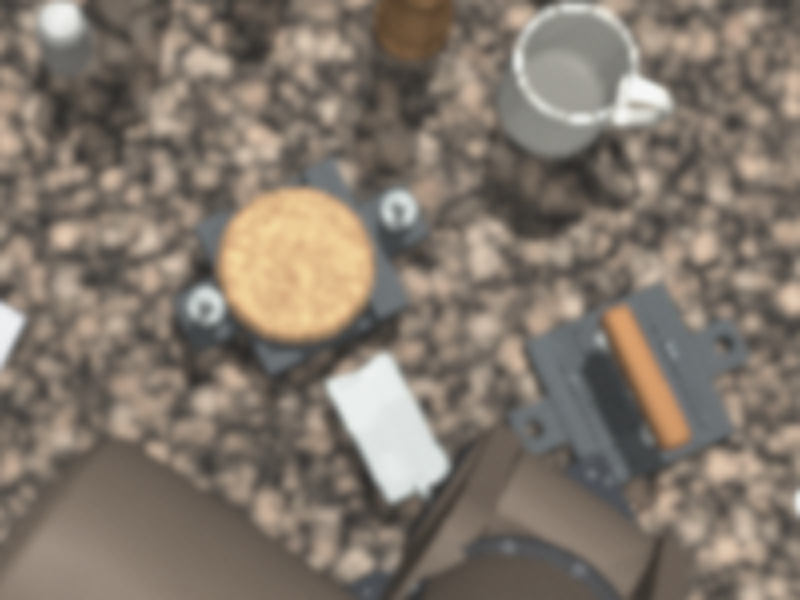

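The top view shows the cake (295,265) lying centred between the pins (205,305) and (398,210), with the blade out of the press at (390,425). Now I lay the turner back near its old place.

Run:
```python
from plan import *
p=np.array([397.41,-210.33,53.4]);save(p,rot(25.8))
call([(395,-215,65,45,0,0,4),(423.5,-240.3,40,69,0,0,4),(423.5,-240.3,28,69,0,0,2)])
```

```text
-0.011 0.008 -0.029 0 0 -0.427 0 x4; 0.026 0.096 0.034 0 0 -0.96 0 x4; 0.026 0.096 0.064 0 0 -0.96 0 x2 | rows 10
```

Then open fully in place, and rise straight up.

Call:
{"method": "play_rows", "body": {
  "motion": "-0.011 0.008 -0.029 0 0 -0.427 0; -0.011 0.008 -0.029 0 0 -0.427 0; -0.011 0.008 -0.029 0 0 -0.427 0; -0.011 0.008 -0.029 0 0 -0.427 0; 0.026 0.096 0.034 0 0 -0.96 0; 0.026 0.096 0.034 0 0 -0.96 0; 0.026 0.096 0.034 0 0 -0.96 0; 0.026 0.096 0.034 0 0 -0.96 0; 0.026 0.096 0.05 0 0 -0.96 0; 0.026 0.096 0.064 0 0 -0.96 0"
}}

```text
time: 18.85
tool_pos: [423.8, -241.6, 26.5]
eef_rot: [-2.592, -1.775, -0.002]
contact_force: [0.1, -1.4, 2.4]
finger_gap: 15.0
grasp_force: 58.0
```

Call:
{"method": "play_rows", "body": {
  "motion": "0 0 0 0 0 0 0; 0 0 0 0 0 0 0; 0 0 0 0 0 0 0; 0 0 0 0 0 0 1; 0 0 0 0 0 0 1; 0 0 0 0 0 0 1; 0 0 0 0 0 0 1; 0 0 0 0 0 0 1; 0 0 0 0 0 0 1",
  "squeeze": 30
}}

```text
time: 19.6
tool_pos: [423.3, -241.8, 27.1]
eef_rot: [-2.588, -1.779, -0.002]
contact_force: [0.1, 0.0, 0.0]
finger_gap: 49.3
grasp_force: 0.0
```

Call:
{"method": "play_rows", "body": {
  "motion": "0 0 -0.05 0 0 0 1; 0 0 -0.1 0 0 0 1; 0 0 -0.2 0 0 0 1; 0 0 -0.3 0 0 0 1; 0 0 -0.3 0 0 0 1"
}}

```text
time: 20.02
tool_pos: [425.2, -243.3, 153.1]
eef_rot: [2.582, 1.775, 0.006]
contact_force: [-0.1, -1.0, 1.5]
finger_gap: 82.8
grasp_force: 0.0
```

Run:
```python
from h import *
import pickle
print(manip.sense()["tool_pos"],manip.sense()["eef_rot"])
for cam in("side","top"):
    im,d=snapshot(cam)
    cv2.imwrite(f"pics/l_{cam}.png",im[:,:,::-1])
    for t in("turner","press_top"):
        r=finder.cut_out(cam,t)
        if not r: print(cam,t,None);continue
        P=pts(cam,d,r[0]["pixels"])[0]
        for lo,hi in((-5,22),(40,80)):
            q=P[(P[:,2]>lo)&(P[:,2]<hi)][:,:2].astype(np.float32)
            if len(q)>10:rr=cv2.minAreaRect(q);print(cam,t,round(r[0]["conf"],2),lo,len(q),np.round(rr[0],1),np.round(rr[1],1),round(rr[2],1),np.median(P[:,2]).round(1))
```

```text
[ 425.18526872 -243.3114802   153.06651512] [2.58239371 1.77548058 0.00621584]
side turner 0.56 -5 648 [ 452.  -188.6] [207.6  60.9] 77.9 2.9
side turner 0.56 40 314 [ 421.2 -242.8] [96.3 17.3] 69.2 2.9
side press_top 0.9 -5 1781 [ 523.4 -335.8] [121.7 173.4] 21.7 11.9
side press_top 0.9 40 383 [ 521.2 -337.5] [99.8 21.6] 22.2 11.9
top turner 0.62 -5 565 [ 464. -138.] [103.1  48.8] 68.7 1.9
top press_top 0.72 -5 704 [ 556.1 -344.9] [157.5  93.2] 68.7 12.5
top press_top 0.72 40 148 [ 535.5 -332.2] [87.9 22.7] 25.3 12.5
```

Run:
```python
from plan import *
p,r=load();p=p+r.apply([0,0,-120]);save(p,r);print(p)
call([(490,-300,130,42,0,1,5)])
call([(526,-336,110,21.8,0,1,4),(526,-336,35.5,21.8,0,1,4)])
```

```text
[ 423.48618944 -240.37583739  147.8       ]
-0.08 0.209 0.044 0 0 0.6 1 x5 | rows 5
0.007 0.127 0.05 0 0 0.449 1 x4; 0.007 0.127 0.237 0 0 0.449 1 x4 | rows 8
```

Call:
{"method": "play_rows", "body": {
  "motion": "-0.08 0.209 0.044 0 0 0.6 1; -0.08 0.209 0.044 0 0 0.6 1; -0.08 0.209 0.044 0 0 0.6 1; -0.08 0.209 0.044 0 0 0.6 1; -0.08 0.209 0.044 0 0 0.6 1"
}}

```text
time: 20.73
tool_pos: [489.6, -301.8, 127.3]
eef_rot: [-2.932, -1.118, 0.001]
contact_force: [0.5, 1.3, -0.3]
finger_gap: 95.5
grasp_force: 0.0
```

Call:
{"method": "play_rows", "body": {
  "motion": "0.007 0.127 0.05 0 0 0.449 1; 0.007 0.127 0.05 0 0 0.449 1; 0.007 0.127 0.05 0 0 0.449 1; 0.007 0.127 0.05 0 0 0.449 1; 0.007 0.127 0.13 0 0 0.449 1; 0.007 0.127 0.2 0 0 0.449 1; 0.007 0.127 0.237 0 0 0.449 1; 0.007 0.127 0.237 0 0 0.449 1; 0.007 0.127 0.237 0 0 0.449 1"
}}

```text
time: 21.48
tool_pos: [525.5, -337.0, 34.2]
eef_rot: [-3.081, -0.6, 0.001]
contact_force: [-0.4, -0.6, 0.0]
finger_gap: 95.4
grasp_force: 0.0
```

Call:
{"method": "play_rows", "body": {
  "motion": "0 0 0 0 0 0 0; 0 0 0 0 0 0 0; 0 0 0 0 0 0 0; 0 0 0 0 0 0 0; 0 0 0 0 0 0 0; 0 0 0 0 0 0 0; 0 0 0 0 0 0 0; 0 0 0 0 0 0 0; 0 0 0 0 0 0 0; 0 0 0 0 0 0 0"
}}

```text
time: 22.32
tool_pos: [526.0, -337.5, 34.5]
eef_rot: [-3.084, -0.594, -0.001]
contact_force: [0.4, 0.2, 0.4]
finger_gap: 34.1
grasp_force: 0.0
```

Call:
{"method": "play_rows", "body": {
  "motion": "0 0 0 0 0 0 0; 0 0 0 0 0 0 0; 0 0 0 0 0 0 0; 0 0 0 0 0 0 0",
  "squeeze": 58
}}

```text
time: 22.65
tool_pos: [525.9, -337.3, 34.4]
eef_rot: [-3.083, -0.594, -0.001]
contact_force: [-0.6, 1.1, 0.1]
finger_gap: 21.9
grasp_force: 58.0
```

Run:
```python
from h import *
import pickle
D=pickle.load(open("d0.pkl","rb"))
def ana(cam,d,m):
    P,u,v=pts(cam,d,m);P=P[P[:,2]>46]
    w=np.array([-.435,.9]);t=(P[:,:2]-[615.5,-105])@w
    L=P[t>55];Rr=P[t<-55];l=np.median(L,0);r=np.median(Rr,0);e=l-r
    return len(L),len(Rr),l.round(1),r.round(1),((l+r)/2).round(1),np.hypot(*e[:2]).round(1),np.degrees(np.arctan2(e[1],e[0])).round(2)-90
for cam in("side","top"): print(cam,ana(cam,D[cam][1],D[cam,"press_base"]))
# bright pixels (steel) of pins in fresh pictures
for k in range(3):
  for cam in("side","top"):
    im,d=snapshot(cam);r=finder.cut_out(cam,"press_base")
    if r: print(cam,ana(cam,d,r[0]["pixels"]))
from plan import *
p,r=load();print(p)
call([(*p[:2],90,21.8,0,0,3),(*p[:2],130,21.8,0,0,3)])
smooth((612.9,-114,130),25.6,18)
```

```text
side (56, 58, array([580.1, -39.9,  59.5]), array([ 644.6, -175.2,   59.3]), array([ 612.3, -107.6,   59.4]), np.float64(149.9), np.float64(25.480000000000004))
top (52, 50, array([584.9, -36.4,  59.5]), array([ 648.3, -171.4,   59.8]), array([ 616.6, -103.9,   59.7]), np.float64(149.2), np.float64(25.150000000000006))
side (56, 60, array([579.9, -39.7,  59.4]), array([ 643.9, -174.8,   59.5]), array([ 611.9, -107.2,   59.5]), np.float64(149.5), np.float64(25.370000000000005))
top (52, 49, array([584.6, -36.4,  59.5]), array([ 649.1, -171.3,   59. ]), array([ 616.9, -103.9,   59.2]), np.float64(149.6), np.float64(25.549999999999997))
side (58, 61, array([579.9, -40.2,  58.9]), array([ 644. , -174.9,   59.4]), array([ 611.9, -107.5,   59.2]), np.float64(149.2), np.float64(25.47))
top (52, 48, array([585. , -36.4,  60.2]), array([ 647.7, -170.5,   60.5]), array([ 616.3, -103.4,   60.3]), np.float64(148.0), np.float64(25.049999999999997))
side (57, 59, array([580.1, -39.8,  59. ]), array([ 644.2, -175.1,   59.4]), array([ 612.2, -107.4,   59.2]), np.float64(149.7), np.float64(25.3499999
[... 220 characters left out ...]
0.137 0 0 0 0 x3; 0 0 -0.237 0 0 0 0 x3 | rows 6
0.003 -0.003 0 0 0 -0.001 0 x1; 0.012 -0.013 0 0 0 -0.003 0 x1; 0.027 -0.029 0 0 0 -0.006 0 x1; 0.048 -0.051 0 0 0 -0.01 0 x1; 0.073 -0.078 0 0 0 -0.015 0 x1; 0.102 -0.109 0 0 0 -0.021 0 x1; 0.134 -0.143 0 0 0 -0.028 0 x1; 0.168 -0.18 0 0 0 -0.035 0 x1; 0.204 -0.217 0 0 0 -0.042 0 x1; 0.239 -0.255 0 0 0 -0.05 0 x1 | rows 10
0.036 -0.036 0 0 0 -0.007 0 x1; 0.069 -0.069 0 0 0 -0.013 0 x1; 0.1 -0.098 0 0 0 -0.019 0 x1; 0.126 -0.124 0 0 0 -0.025 0 x1; 0.147 -0.145 0 0 0 -0.029 0 x1; 0.163 -0.161 0 0 0 -0.032 0 x1; 0.172 -0.17 0 0 0 -0.034 0 x1; 0.175 -0.173 0 0 0 -0.035 0 x1; 0.175 -0.173 0 0 0 -0.035 0 x1; 0.175 -0.173 0 0 0 -0.035 0 x1 | rows 10
```

Call:
{"method": "play_rows", "body": {
  "motion": "0 0 -0.02 0 0 0 0; 0 0 -0.07 0 0 0 0; 0 0 -0.137 0 0 0 0; 0 0 -0.2 0 0 0 0; 0 0 -0.237 0 0 0 0; 0 0 -0.237 0 0 0 0"
}}

```text
time: 23.75
tool_pos: [527.1, -338.7, 133.0]
eef_rot: [3.082, 0.594, 0.007]
contact_force: [0.5, 0.0, -3.0]
finger_gap: 21.8
grasp_force: 58.0
```

Call:
{"method": "play_rows", "body": {
  "motion": "0.003 -0.003 0 0 0 -0.001 0; 0.012 -0.013 0 0 0 -0.003 0; 0.027 -0.029 0 0 0 -0.006 0; 0.048 -0.051 0 0 0 -0.01 0; 0.073 -0.078 0 0 0 -0.015 0; 0.102 -0.109 0 0 0 -0.021 0; 0.134 -0.143 0 0 0 -0.028 0; 0.168 -0.18 0 0 0 -0.035 0; 0.204 -0.217 0 0 0 -0.042 0; 0.239 -0.255 0 0 0 -0.05 0"
}}

```text
time: 24.58
tool_pos: [577.3, -205.0, 129.1]
eef_rot: [-3.07, -0.656, -0.0]
contact_force: [-0.6, 0.2, -3.7]
finger_gap: 21.8
grasp_force: 58.0
```

Call:
{"method": "play_rows", "body": {
  "motion": "0.036 -0.036 0 0 0 -0.007 0; 0.069 -0.069 0 0 0 -0.013 0; 0.1 -0.098 0 0 0 -0.019 0; 0.126 -0.124 0 0 0 -0.025 0; 0.147 -0.145 0 0 0 -0.029 0; 0.163 -0.161 0 0 0 -0.032 0; 0.172 -0.17 0 0 0 -0.034 0; 0.175 -0.173 0 0 0 -0.035 0; 0.175 -0.173 0 0 0 -0.035 0; 0.175 -0.173 0 0 0 -0.035 0"
}}

```text
time: 25.42
tool_pos: [612.3, -116.2, 129.6]
eef_rot: [-3.062, -0.696, -0.001]
contact_force: [-0.4, -0.0, -3.8]
finger_gap: 21.6
grasp_force: 58.0
```

Run:
```python
from h import *
s=manip.sense();print(s["tool_pos"],s["eef_rot"],s["contact_force"])
q=s["tool_pos"];x=R.from_rotvec(s["eef_rot"]).apply([1,0,0]);u=x[:2]/np.hypot(*x[:2]);w=np.array([u[1],-u[0]]);print("yaw",np.degrees(np.arctan2(u[1],u[0])))
A=[]
for cam in("side","top"):
    im,d=snapshot(cam);A.append(im)
    for th in("press_top",):
        r=finder.cut_out(cam,th)
        if not r: print(cam,None);continue
        P=pts(cam,d,r[0]["pixels"])[0];S=(P[:,:2]-q[:2])@u;T=(P[:,:2]-q[:2])@w
        k=abs(P[:,2]-107)<9
        print(cam,r[0]["conf"],r[0]["bbox"],k.sum(),"S",np.percentile(S[k],[1,50,99]).round(1),"T",np.percentile(T[k],[1,50,99]).round(1),np.percentile(P[:,2],[5,50,95]).round(0))
        for sgn in(1,-1):
            e=k&(T*sgn>62)&(T*sgn<100);print("  ear",sgn,e.sum(),np.percentile(S[e],[2,50,98]).round(1) if e.sum()>5 else "",np.percentile(T[e],[2,98]).round(1) if e.sum()>5 else "")
cv2.imwrite("pics/m.png",cv2.resize(np.hstack([A[0][150:290,230:430],A[1][130:270,220:420]])[:,:,::-1],None,fx=2,fy=2,interpolation=2))
```

```text
[ 612.34676554 -116.1680618   129.62042485] [-3.06229382e+00 -6.95868254e-01 -8.89934301e-04] [-0.43793966 -0.00925739 -3.8026587 ]
yaw 25.604677567181504
side 0.64 [278.2, 182.2, 349.4, 228.2] 1441 S [-61.5 -13.8  55.1] T [-85.4 -12.3  84.4] [ 99. 107. 161.]
  ear 1 105 [-19.3  -4.3  16. ] [62.4 87.5]
  ear -1 109 [-18.5  -3.9  15.4] [-87.9 -62.5]
top None
```

View pics/m.png

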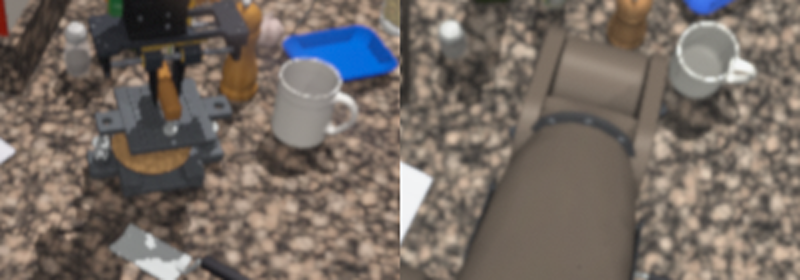

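The left half (side view) shows the plate hovering over the cake with both ears free of the pins ((110,120) and (215,105)), and the turner flat at (150,250). In the right half (top view) the arm hides the plate.

Call:
{"method": "play_rows", "body": {
  "motion": "0.01 -0.008 0 0 0 0 0; 0.02 -0.016 0 0 0 0 0; 0.02 -0.016 0.02 0 0 0 0; 0.02 -0.016 0.035 0 0 0 0; 0.02 -0.016 0.035 0 0 0 0; 0.02 -0.016 0.035 0 0 0 0"
}}

```text
time: 26.12
tool_pos: [616.6, -106.3, 114.9]
eef_rot: [-3.061, -0.697, 0.001]
contact_force: [-0.4, 0.5, -2.9]
finger_gap: 21.8
grasp_force: 58.0
```

Run:
```python
from h import *
s=manip.sense();print(s["tool_pos"],s["contact_force"])
q=s["tool_pos"];x=R.from_rotvec(s["eef_rot"]).apply([1,0,0]);u=x[:2]/np.hypot(*x[:2]);w=np.array([u[1],-u[0]])
B=[]
for k in range(4):
    im,d=snapshot("side");r=finder.cut_out("side","press_top")
    P=pts("side",d,r[0]["pixels"])[0];S=(P[:,:2]-q[:2])@u;T=(P[:,:2]-q[:2])@w;k=abs(P[:,2]-(q[2]-34.4+11))<7
    e1=k&(T>62)&(T<100);e2=k&(T<-62)&(T>-100)
    B.append([np.percentile(T[k],.5),np.percentile(T[k],99.5)]+[np.mean(np.percentile(S[e],[3,97])) for e in(e1,e2)])
print(np.mean(B,0).round(1))
cv2.imwrite("pics/n.png",cv2.resize(im[165:255,260:380,::-1],None,fx=6,fy=6,interpolation=2))
```

```text
[ 616.64683521 -106.33985288  114.8875567 ] [-0.43617789  0.46499909 -2.87670213]
[-85.7  85.3  -1.5  -2.4]
```

View pics/n.png

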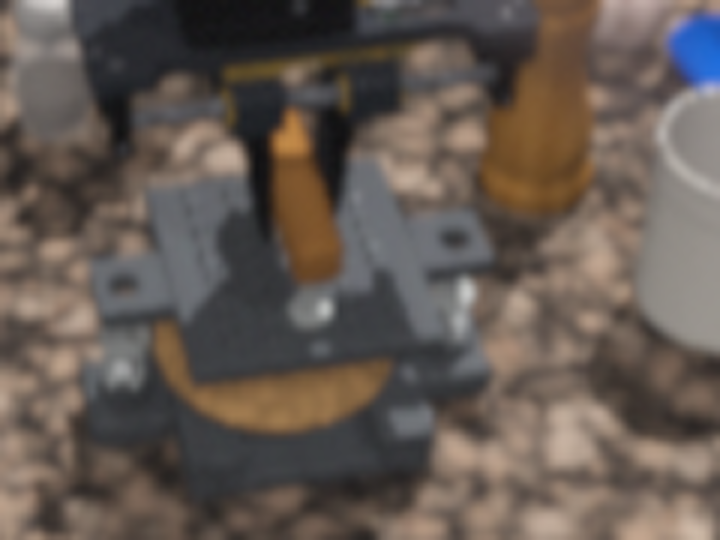

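The side crop shows the left hole at (124,284) above its pin at (122,365), and the right hole at (456,238) above its pin at (460,295).

Run:
```python
from h import *
c=calibration("side");K=np.array(c["intrinsics"]);Rm=R.from_rotvec(c["rotation"]).as_matrix();C=np.array(c["position"])
def ray(u,v,z):
    xd=(u-K[0,2])/K[0,0];yd=(v-K[1,2])/K[1,1];x,y=xd,yd
    for _ in range(20): s=1+c["k1"]*(x*x+y*y);x,y=xd/s,yd/s
    g=Rm@[x,y,1];return (C+g*(z-C[2])/g[2])[:2]
def proj(P):
    q=Rm.T@(np.array(P)-C);x,y=q[:2]/q[2];s=1+c["k1"]*(x*x+y*y);return np.array([K[0,0]*x*s+K[0,2],K[1,1]*y*s+K[1,2]])
H=[]
for px in((124,284),(456,238)):
    u,v=px[0]/6+260-.4,px[1]/6+165-.4
    H.append(ray(u,v,90));print("hole",H[-1].round(1))
H=np.array(H);print("mid",H.mean(0).round(1),"dist",np.hypot(*(H[0]-H[1])).round(1),"yaw",np.degrees(np.arctan2(*(H[0]-H[1])[::-1]))-90)
# pins: from the first side picture, steel-bright blob column profile -> tip pixel
import pickle
D=pickle.load(open("d0.pkl","rb"));im=D["side"][0]
for P in((580,-40,78),(644,-175,78)): print("expected tip px",proj(P).round(1),"foot washer",proj((P[0],P[1],59)).round(1))
cv2.imwrite("pics/o.png",cv2.resize(im[195:255,265:345,::-1],None,fx=9,fy=9,interpolation=2))
```

```text
hole [584.2 -39.5]
hole [ 649.  -175.1]
mid [ 616.6 -107.3] dist 150.3 yaw 25.560236187251036
expected tip px [280.1 216.3] foot washer [280.3 221.3]
expected tip px [334.9 208.7] foot washer [334.4 213.8]
```

View pics/o.png

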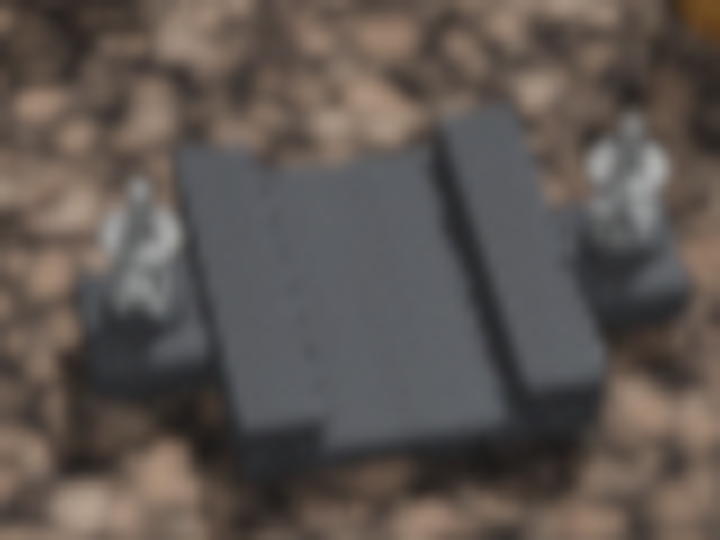

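The first side picture, enlarged, shows the pin tips at about (140,182) and (631,118), and the washer rings at (141,237) and (628,172).

Run:
```python
from h import *
c=calibration("side");K=np.array(c["intrinsics"]);Rm=R.from_rotvec(c["rotation"]).as_matrix();C=np.array(c["position"])
def ray(u,v,z):
    xd=(u-K[0,2])/K[0,0];yd=(v-K[1,2])/K[1,1];x,y=xd,yd
    for _ in range(20): s=1+c["k1"]*(x*x+y*y);x,y=xd/s,yd/s
    g=Rm@[x,y,1];return (C+g*(z-C[2])/g[2])[:2]
for nm,L,z in(("tip",((140,182),(631,118)),78),("washer",((141,237),(628,172)),59)):
    H=np.array([ray(a/9+265-.4,b/9+195-.4,z) for a,b in L]);print(nm,H.round(1).tolist(),"mid",H.mean(0).round(1),np.hypot(*(H[0]-H[1])).round(1),"yaw",np.degrees(np.arctan2(*(H[0]-H[1])[::-1]))-90)
```

```text
tip [[585.2, -38.6], [647.8, -173.8]] mid [ 616.5 -106.2] 149.0 yaw 24.843342674589223
washer [[581.2, -39.6], [644.2, -175.0]] mid [ 612.7 -107.3] 149.3 yaw 24.951828970804527
```

Call:
{"method": "play_rows", "body": {
  "motion": "-0.002 0 0.005 0 0 0.007 0; -0.002 0 0.01 0 0 0.007 0; -0.002 0 0.01 0 0 0.007 0"
}}

```text
time: 26.77
tool_pos: [616.0, -106.7, 111.2]
eef_rot: [-3.064, -0.688, -0.0]
contact_force: [0.0, -0.1, -4.1]
finger_gap: 22.0
grasp_force: 58.0
```

Call:
{"method": "play_rows", "body": {
  "motion": "0 0 0.005 0 0 0 0; 0 0 0.005 0 0 0 0"
}}

```text
time: 26.93
tool_pos: [616.1, -106.7, 109.3]
eef_rot: [-3.064, -0.688, -0.001]
contact_force: [1.1, 0.4, -3.9]
finger_gap: 21.4
grasp_force: 58.0
```

Call:
{"method": "play_rows", "body": {
  "motion": "0 0 0.005 0 0 0 0; 0 0 0.005 0 0 0 0"
}}

```text
time: 27.1
tool_pos: [616.1, -106.7, 107.3]
eef_rot: [-3.064, -0.688, -0.001]
contact_force: [-0.3, 0.6, -3.3]
finger_gap: 21.6
grasp_force: 58.0
```

Call:
{"method": "play_rows", "body": {
  "motion": "0 0 0.005 0 0 0 0; 0 0 0.005 0 0 0 0"
}}

```text
time: 27.27
tool_pos: [616.1, -106.8, 105.4]
eef_rot: [-3.064, -0.688, -0.001]
contact_force: [-0.3, -0.4, -3.3]
finger_gap: 21.6
grasp_force: 58.0
```

Call:
{"method": "play_rows", "body": {
  "motion": "0 0 0.005 0 0 0 0; 0 0 0.005 0 0 0 0"
}}

```text
time: 27.43
tool_pos: [616.1, -106.7, 103.3]
eef_rot: [-3.064, -0.688, -0.001]
contact_force: [-0.5, -0.1, -4.2]
finger_gap: 21.7
grasp_force: 58.0
```

Call:
{"method": "play_rows", "body": {
  "motion": "0 0 0.005 0 0 0 0; 0 0 0.005 0 0 0 0"
}}

```text
time: 27.6
tool_pos: [616.1, -106.7, 101.3]
eef_rot: [-3.064, -0.688, -0.001]
contact_force: [0.3, 0.3, -3.8]
finger_gap: 21.9
grasp_force: 58.0
```

Call:
{"method": "play_rows", "body": {
  "motion": "0 0 0.007 0 0 0 0; 0 0 0.014 0 0 0 0; 0 0 0.02 0 0 0 0; 0 0 0.02 0 0 0 0"
}}

```text
time: 27.93
tool_pos: [616.2, -106.7, 93.3]
eef_rot: [-3.064, -0.688, -0.001]
contact_force: [-1.0, 0.4, -1.4]
finger_gap: 21.7
grasp_force: 58.0
```

Call:
{"method": "play_rows", "body": {
  "motion": "0 0 0.005 0 0 0 0; 0 0 0.01 0 0 0 0; 0 0 0.015 0 0 0 0; 0 0 0.015 0 0 0 0"
}}

```text
time: 28.27
tool_pos: [616.3, -106.7, 87.6]
eef_rot: [-3.064, -0.688, -0.001]
contact_force: [-1.5, 1.7, 3.8]
finger_gap: 21.6
grasp_force: 58.0
```

Call:
{"method": "play_rows", "body": {
  "motion": "0 0 0.004 0 0 0 0; 0 0 0.006 0 0 0 0; 0 0 0.006 0 0 0 0"
}}

```text
time: 28.52
tool_pos: [616.3, -106.7, 85.4]
eef_rot: [-3.064, -0.688, -0.001]
contact_force: [-3.0, 0.6, 5.9]
finger_gap: 21.6
grasp_force: 58.0
```

Call:
{"method": "play_rows", "body": {
  "motion": "0 0 0.002 0 0 0 0; 0 0 0.003 0 0 0 0; 0 0 0.003 0 0 0 0"
}}

```text
time: 28.77
tool_pos: [616.3, -106.7, 84.5]
eef_rot: [-3.064, -0.688, -0.002]
contact_force: [-2.6, 2.1, 6.9]
finger_gap: 21.9
grasp_force: 58.0
```

Call:
{"method": "play_rows", "body": {
  "motion": "0 0 0.002 0 0 0 0; 0 0 0.002 0 0 0 0; 0 0 0.002 0 0 0 0"
}}

```text
time: 29.02
tool_pos: [616.3, -106.7, 84.5]
eef_rot: [-3.064, -0.688, -0.002]
contact_force: [-4.9, 1.3, 14.5]
finger_gap: 21.2
grasp_force: 58.0
```

Run:
```python
from h import *
im,d=snapshot("side")
for t in("press_top","turner"):
    r=finder.cut_out("side",t);P=pts("side",d,r[0]["pixels"])[0];q=P[(P[:,2]>52)&(P[:,2]<70)] if t=="press_top" else P[(P[:,2]<9)&(P[:,1]>-190)]
    print(t,len(q),np.linalg.lstsq(np.c_[q[:,:2]-q[:,:2].mean(0),np.ones(len(q))],q[:,2],rcond=None)[0].round(3),q[:,:2].mean(0).round(0))
s=manip.sense();print(s["tool_pos"],s["contact_force"],s["qd"].round(3))
print(manip.finish_job())
```

```text
press_top 1248 [ 5.0000e-03 -1.0000e-03  6.1783e+01] [ 602. -107.]
turner 581 [-0.008 -0.003  1.888] [ 462. -139.]
[ 616.31582167 -106.73709627   84.47562935] [-6.91783676  1.15909966 13.12907256] [ 0.    -0.     0.002 -0.     0.001 -0.001]
the job is handed in; nothing more can be done
None
```

The job is handed in at about 29 s on the robot's clock, but `finish_job()` gave no verdict: the cake lies on the ledges about 4 mm off centre, the turner is flat and clear of the press, and the top plate is level over both pins, held down on the cake with about 13 N.

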